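# Snap the filter cover onto the polishing-dust pot

### The arm

A 6-joint arm with a two-finger parallel gripper is mounted at the origin on the work surface. World frame = base frame: x ahead of the robot, y to its left, z up, the work surface at z = 0. Lengths are in m, angles in rad, forces in N, time in s.
With the tool pointing down it reaches from about 0.325 to 0.9 m from the base axis. Payload 3.5 kg.
Tool frame: the origin (TCP) lies at the very end of the fingers, on their centre line; the grasp point (between the pads) lies 19 mm behind it; z points along the fingers, y is the direction in which the jaws open and shut (so a half turn about z gives the same grasp; the last joint's range is limited). The gripper opens to 85 mm and grips with 20 to 120 N. Pads are 22 mm wide; open, the fingers measure 114 mm over their backs; the gripper's body (76 mm by 85 mm) begins 54 mm behind the grasp point. The pads swing forward as they close: fully open they stand 13 mm farther back than shut.
Start: joints at [1.106, 0.276, -0.026, 1.268, 0, 1.467], TCP at [0.221, 0.585, 0.231] pointing down, gripper open.
Joint ranges: [-3.12, 3.12], [-0.85, 1.88], [-1.08, 1.24], [-1.95, 2.15], [-1.57, 1.53], [-3.14, 3.14]. Speed limits (rad/s): [2.57, 2.57, 3.14, 3.14, 3.14, 3.14].

### API

Orientations are given as a unit quaternion [w, x, y, z].
In Python, from rig import ctrl gives the robot as it stands.
- The arm moves only by the tool servo_tool, never from a script. Its argument "steps" is a list of rows, each an object with "travel": the shift along the tool's x, y, z in m, a list of three; "angular": the turn, a rotation vector about the tool's x, y, z in rad, a list of three. In form: [{"travel": [tx, ty, tz], "angular": [wx, wy, wz]}, ...]. A call has 1 to 20 rows; each row shifts and turns the pose as measured when the row begins, along the tool's axes as they then stand; what a row does not reach is not made up. A row lasts 1/12 s, in which the tool goes at most 41.7 mm and 7.16 degrees, less where a joint would pass 70% of its speed; a pose out of reach is approached as far as the arm can. A call is refused whole if a number of a shift passes 0.0417 or a number of a turn 0.125, either way. A call with a gripper value outside its range is refused whole. "jaw" is the finger opening in m, from 0 to 0.0854, set as the call begins (left out, the last holds). The fingers move at their own pace and stop on an object; the grip force is fixed at half the most. Time passes only in rows, so rows that do not move let the fingers close. It gives the time, the measured TCP pose, the force and the opening at its end, in the units of the state.
- ctrl.observe(): the state, without advancing time (a new reading comes with each control period).
- ctrl.camera(name): name is "scene" or "side" or "wrist"; returns the picture (400x640x3 uint8, red, green, blue); there is no depth.
- ctrl.camera_params(name): a dict with "K" (3x3 intrinsics, pixels), "k1" (the pictures are not rectified: a ray, as slopes to the right and down, at radius r is drawn at 1 + k1 r^2 times it, then the intrinsics apply), "R" (3x3) and "t" (3): a world point X has camera coordinates R X + t. Camera axes: x right, y down, z forward; pixel columns grow to the right and rows downward; lengths in m; the calibration is good to about 2 mm. A picture is of the moment at which its call begins: read the wrist's pose just before it. camera_params takes no time and is no camera call; for the wrist camera it gives the pose at the moment of the call.
- ctrl.sign_off(): hands the job in, once; it reports no verdict.
Trained networks look in the newest picture that a camera, given by its name, has taken for a name from the list of things; names that differ only in an ending like _2 or _b are one class to them, and where a whole thing is asked for, a point or a joint stands for the part that bears it (a point fixed in the world has none). Each returns a list of dicts, best first, with "conf" (0 to 1); they miss things now and then, are a little off and sometimes report something else, mostly with a low value. They report only what shows in the picture. A call takes as long as a camera call. They do not tell look-alikes from the thing itself.
- ctrl.find_in(camera, name): "centre" ([x, y, z] in m, in world coordinates, good to about 4 mm: the middle of the surface that is visible of it).
The state is a dict: "time": time; "q": joint angles; "joint_vel": joint speeds; "joint_torque": joint torques, N m; "ee_pos": TCP position; "tcp_rot": TCP orientation; "force": force on the tool from outside, world axes, zero at the start; "torque": the same for the moment, N m; "finger_gap": finger opening in m.
Only numpy, scipy, OpenCV 4.12 (cv2) and the standard library are available. Lean on these libraries where they do the work, as an engineer would, in place of code of your own. Each camera call takes 0.05 s, during which the arm holds its last target. There are 200 camera calls.

### The job

The round filter cover is lying loose on the metal dust pot. With the fingertips, press down on its three raised pads one after another, any order, until each one clicks fully home under its spring catch and the cover sits down level on the pot. Press only on the pads or rim, never on the delicate wire mesh in the middle, do not pick the cover up, and leave everything else on the bench where it is.

Things in the scene. Friction and masses are not known exactly. Their poses are not given: they have to be found in the camera images.
- dust_pot: Fixed round aluminium pot, 126 mm across, on a dark flange 192 mm across. Origin: centre of its underside on the bench, z up. Its rim is 50 mm high and carries three small rigid seats, 55 mm high, under the cover's pads. Three spring catches (steel noses between two posts, tops 69.5 mm above the bench) stand just outside the rim, centred 79 mm from the pot's axis, at 0, 120 and 240 degrees from the pot's x axis (catch 0, 1, 2).
- cover: Loose grey plastic ring (128 mm outside, 6 mm thick, 150 g in all) with wire mesh in the middle and three raised blocks (pads) over the catches. Origin: centre of the ring's underside, z up; same heading as the pot. Its underside is about 67.5 mm above the bench while it lies loose on the catch noses, 55 mm when shut. It is rigid: pressing one pad tips it about the other two until that pad's bead snaps past its nose.
- cover_mid (a point): Centre of the cover's ring, 3 mm above its underside.
- mesh: Delicate steel wire mesh disc, 105 mm across, inside the cover's ring, its top 16 mm below the tops of the pads. Not to be pressed. Origin at the cover's origin.
- pad0 (a point): Centre of the top of raised pad 0 of the cover, at 0 degrees in the pot's frame, 61 mm from the axis; the top is 18 mm (radially) by 23 mm and stands 20 mm above the cover's underside. About 87.5 mm above the bench while loose, 75 mm when clicked home: 12 mm of travel. It gives way at roughly 6 to 16 N, then drops onto its rigid seat and stays down by itself.
- pad1 (a point): Centre of the top of raised pad 1 of the cover, at 120 degrees in the pot's frame, 61 mm from the axis; the top is 18 mm (radially) by 23 mm and stands 20 mm above the cover's underside. About 87.5 mm above the bench while loose, 75 mm when clicked home: 12 mm of travel. It gives way at roughly 6 to 16 N, then drops onto its rigid seat and stays down by itself.
- pad2 (a point): Centre of the top of raised pad 2 of the cover, at 240 degrees in the pot's frame, 61 mm from the axis; the top is 18 mm (radially) by 23 mm and stands 20 mm above the cover's underside. About 87.5 mm above the bench while loose, 75 mm when clicked home: 12 mm of travel. It gives way at roughly 6 to 16 N, then drops onto its rigid seat and stays down by itself.
- compound_bar: Bystander: brown polishing compound bar 90 x 35 x 28 mm, lying. Origin: centre of its underside.
- flux_jar: Bystander: small jar, 40 mm across, 50 mm high, near the pot. Origin: centre of its underside.
- felt_wheel: Bystander: grey felt wheel lying flat, 72 mm across, 20 mm high. Origin: centre of its underside.
- bench_block: Bystander: steel block 55 x 55 x 20 mm. Origin: centre of its underside.
- hammer: Bystander: hammer about 240 mm long, lying to the left of the work.
- brush: Bystander: brush about 190 mm long, lying to the right of the work.
- third_hand: Bystander: black round weight 76 mm across with a thin bent steel arm, about 115 mm high, to the right at the back. Origin: centre of its underside.
Mind the look-alikes: they are no part of the job. Of the things shaped like the cover, the grey one is meant. Of the things that look like the dust_pot, the larger one is meant.

How it is judged:
On the way, in this order (a step that is already met when the one before it is completed fails the run):
1. a first pad of the cover is clicked home (z of any of pad0, pad1, pad2 in the frame of dust_pot below 0.078 m), for 0.2 s.
2. after it, a second pad is clicked home as well ((z of each of pad0, pad1 in the frame of dust_pot below 0.078 m or z of each of pad1, pad2 in the frame of dust_pot below 0.078 m or z of each of pad0, pad2 in the frame of dust_pot below 0.078 m)), for 0.2 s.
3. after that, all three pads are home (z of each of pad0, pad1, pad2 in the frame of dust_pot below 0.078 m), for 0.2 s.
At the end, for the whole second after the job is handed in: All three pads are down: each pad's top is less than 78 mm above the pot's underside (75 mm when shut, 87.5 mm when loose), the cover is centred on the pot within 6 mm and at rest (all of step 3 and horizontal distance between cover_mid and dust_pot below 0.006 m and linear speed of cover below 0.02 m/s); the robot touches nothing.
It fails at once if the cover is lifted (its middle rises more than 15 mm) or shoved off the pot (more than 15 mm sideways) (z of cover_mid in the frame of dust_pot above 0.085 m or horizontal distance between cover_mid and dust_pot above 0.015 m).
It fails at once if the wire mesh is pressed with more than 2 N (contact force between any of the fingers, the arm and mesh above 2 N).
It fails at once if a bystander is moved more than 25 mm (distance of any of compound_bar, flux_jar, felt_wheel, bench_block, hammer, brush, third_hand from where it was at the start of the episode above 0.025 m).
It also fails if it takes over 35 s, if anything falls off the work surface, if the arm or the gripper's body presses on something with over 40 N, if the wrist force passes 120 N, or if a joint passes its speed limit or range.

## Working session

There is one attempt and no reset: what is moved stays moved. The work goes in short steps, Python scripts to look and compute and a tool call to move; the robot and the scene stay as the last step left them, time stands still between calls to the robot, and variables do not carry over. Pictures are saved under pics/ and viewed, about 8 in all and at most 12, crops included, and the job is handed in when it is done.

Besides the shell and the picture viewer there is one more tool, called after "Emit:" as name([rows], argument=value, ...), one row to a line, values as JSON. servo_tool: Moves the arm, as the interface text tells. Its arguments: {"type":"object","properties":{"steps":{"type":"array"},"jaw":{"type":"number"}},"required":["steps"]}

```bash
mkdir -p pics; python3 - <<'E'
from rig import ctrl
import cv2,numpy as np
s=ctrl.observe();print({k:np.round(v,3).tolist() for k,v in s.items()})
for c in ("scene","side"):
    cv2.imwrite(f"pics/{c}0.png",ctrl.camera(c)[:,:,::-1])
    for n in ("cover","dust_pot","pad0","pad1","pad2","mesh","flux_jar","third_hand"):
        print(c,n,[(np.round(d["centre"],3).tolist(),round(d["conf"],2)) for d in ctrl.find_in(c,n)])
print(ctrl.observe()["time"])
E
```

```text
{'time': 0.0, 'q': [1.106, 0.277, -0.028, 1.268, 0.0, 1.467], 'joint_vel': [-0.001, -0.0, 0.001, -0.002, 0.0, -0.001], 'joint_torque': [-0.001, -44.551, 29.52, 0.017, -0.0, 0.0], 'ee_pos': [0.221, 0.584, 0.23], 'tcp_rot': [-0.0, 0.18, 0.984, -0.001], 'force': [0.551, -1.183, 0.238], 'torque': [-0.018, 0.047, -0.018], 'finger_gap': 0.085}
scene cover [([0.578, 0.138, 0.012], 0.85), ([0.588, -0.108, 0.072], 0.82)]
scene dust_pot [([0.321, -0.231, 0.016], 0.73), ([0.636, -0.091, 0.007], 0.58), ([0.489, -0.025, 0.041], 0.34)]
scene pad0 [([0.58, 0.139, 0.01], 0.91), ([0.586, -0.11, 0.072], 0.9)]
scene pad1 [([0.58, 0.139, 0.01], 0.91), ([0.586, -0.11, 0.072], 0.9)]
scene pad2 [([0.58, 0.139, 0.01], 0.91), ([0.586, -0.11, 0.072], 0.9)]
scene mesh [([0.587, -0.109, 0.07], 0.89), ([0.581, 0.138, 0.011], 0.87), ([0.444, -0.148, 0.018], 0.73)]
scene flux_jar [([0.488, -0.021, 0.044], 0.54), ([0.557, -0.255, 0.013], 0.53)]
scene third_hand [([0.632, -0.403, 0.028], 0.7), ([0.515, 0.414, 0.026], 0.53)]
side cover [([0.579, 0.129, 0.012], 0.93), ([0.579, -0.112, 0.072], 0.6), ([0.616, -0.414, 0.028], 0.32)]
side dust_pot [([0.3, -0.242, 0.004], 0.78), ([0.563, -0.166, 0.018], 0.65), ([0.552, -0.264, 0.014], 0.57)]
side pad0 [([0.582, -0.115, 0.072], 0.88), ([0.579, 0.137, 0.008], 0.69)]
side pad1 [([0.582, -0.115, 0.072], 0.88), ([0.579, 0.137, 0.008], 0.69)]
side pad2 [([0.582, -0.115, 0.072], 0.88), ([0.579, 0.137, 0.008], 0.69)]
side mesh [([0.579, 0.138, 0.013], 0.92), ([0.437, -0.422, 0.018], 0.64), ([0.583, -0.107, 0.075], 0.58)]
side flux_jar [([0.471, -0.032, 0.034], 0.71), ([0.582, -0.115, 0.071], 0.38)]
side third_hand [([0.617, -0.413, 0.03], 0.94)]
0.9
```

```bash
python3 -c "
import cv2,numpy as np
a=cv2.imread('pics/scene0.png');b=cv2.imread('pics/side0.png');print(a.shape)
cv2.imwrite('pics/both.png',cv2.resize(np.vstack([a,b]),(480,600)))"
```

```text
(400, 640, 3)
```

View pics/scene0.png

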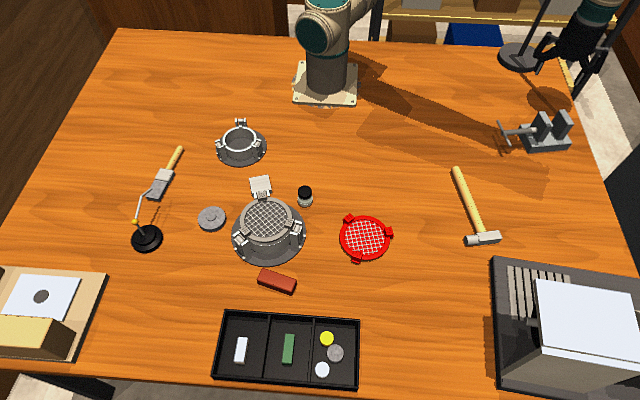

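The scene picture shows the grey cover on the larger pot at about (268,218). There are two look-alikes: a red cover on the bench at (365,237) and a smaller pot at (240,145). The grey cover on the large pot fits the description. I'll enlarge the crops to confirm this and get the heading.

```bash
cat > h.py <<'E'
from rig import ctrl
import cv2,numpy as np
def proj(P,X):
    c=np.atleast_2d(X)@np.array(P["R"]).T+np.array(P["t"]); s=c[:,:2]/c[:,2:]
    s=s*(1+P["k1"]*(s**2).sum(1,keepdims=True)); K=np.array(P["K"])
    return s@K[:2,:2].T+K[:2,2]
def pads(x,y,h,z=0.0875,r=0.061):
    a=h+np.radians([0,120,240]); return np.c_[x+r*np.cos(a),y+r*np.sin(a),np.full(3,z)]
E
python3 - <<'E'
from h import *
a=cv2.imread('pics/scene0.png');b=cv2.imread('pics/side0.png')
p=[]
for n,i in(("scene",a),("side",b)):
    P=ctrl.camera_params(n);u=proj(P,[0.584,-0.111,0.07])[0].astype(int);print(n,u,-np.array(P["R"]).T@P["t"])
    x,y=max(u[0]-60,0),max(u[1]-60,0)
    p.append(cv2.resize(i[y:y+120,x:x+120],(400,400),interpolation=cv2.INTER_CUBIC));print(x,y)
cv2.imwrite("pics/crop.png",np.hstack(p))
P=ctrl.camera_params("wrist");print(-np.array(P["R"]).T@P["t"],P["K"],np.round(P["R"],2))
E
```

```text
scene [264 219] [1.09960784 0.06276368 0.93086709]
204 159
side [351 229] [ 0.34167642 -0.91033424  1.01299058]
291 169
[0.15019658 0.61056305 0.37458969] [[342.16583231   0.         312.47561218]
 [  0.         342.16583231 200.28381027]
 [  0.           0.           1.        ]] [[ 0.35  0.94  0.  ]
 [ 0.89 -0.34  0.3 ]
 [ 0.28 -0.1  -0.96]]
```

View pics/crop.png

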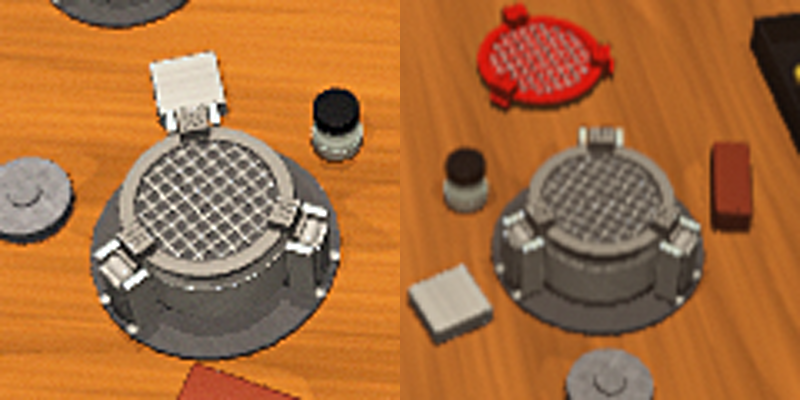

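The crop confirms it: the grey cover lies on the large pot. In the scene image its pads are at about (262,195), (290,223) and (245,230). In the side image they are at about (351,211), (332,237) and (371,235). Next I'll fit the pose.

```bash
python3 - <<'E'
from h import *
from scipy.optimize import least_squares
U={"scene":[[262.5,195],[290.4,222.9],[245.1,230.4]],"side":[[351.3,210.7],[331.8,237.4],[371.1,235.3]]}
PS={n:ctrl.camera_params(n) for n in U}
def res(v,names=U):
    r=[]
    for n in names:
        p=proj(PS[n],pads(*v)); 
        for u in U[n]:
            d=p-u; r.append(d[np.argmin((d**2).sum(1))])
    return np.ravel(r)
for nm in (["scene","side"],["scene"],["side"]):
    best=min((least_squares(res,[.584,-.111,h],args=(nm,),x_scale=[.01,.01,.1]) for h in np.radians(range(0,120,10))),key=lambda f:f.cost)
    print(nm,best.x,np.degrees(best.x[2])%120,best.cost,best.fun.round(1));
    print(pads(*best.x).round(4))
print(ctrl.observe()["ee_pos"])
E
```

```text
['scene', 'side'] [ 0.58368572 -0.10859925 -0.74182271] 77.49668952984393 22.129299413684393 [-2.  -0.1 -2.1 -1.2 -1.3 -0.1 -0.5 -1.3  0.8 -5.  -1.  -2. ]
[[ 0.6287 -0.1498  0.0875]
 [ 0.5969 -0.049   0.0875]
 [ 0.5255 -0.1269  0.0875]]
['scene'] [ 0.58464048 -0.10414317  1.33056865] 76.23596827868666 0.24873225393871812 [ 0.3  0.3 -0.5 -0.3  0.2  0.1]
[[ 0.5992 -0.0449  0.0875]
 [ 0.5261 -0.1212  0.0875]
 [ 0.6287 -0.1463  0.0875]]
['side'] [ 0.58183904 -0.11927955  1.38396534] 79.29537292844992 3.645845334127918 [-0.9  1.4  1.2 -1.6 -0.3  0.4]
[[ 0.5932 -0.0593  0.0875]
 [ 0.5243 -0.1394  0.0875]
 [ 0.6281 -0.1591  0.0875]]
[0.22126148 0.58453691 0.23135074]
```

Emit:
servo_tool([
  {"travel": [-0.03,-0.025,0],"angular": [0,0,0]},
  {"travel": [-0.03,-0.025,0],"angular": [0,0,0]},
  {"travel": [-0.03,-0.025,0],"angular": [0,0,0]},
  {"travel": [-0.03,-0.025,0],"angular": [0,0,0]},
  {"travel": [-0.03,-0.025,0],"angular": [0,0,0]},
  {"travel": [-0.03,-0.025,0],"angular": [0,0,0]},
], jaw=0)

```text
time: 1.4
ee_pos: [0.3381, 0.3815, 0.2304]
tcp_rot: [0.0, 0.173, 0.985, 0.003]
force: [1.1, 0.5, -0.1]
finger_gap: 0.0125
```

Emit:
servo_tool([
  {"travel": [-0.0277,-0.0264,0],"angular": [0,0,0]},
  {"travel": [-0.0277,-0.0264,0],"angular": [0,0,0]},
  {"travel": [-0.0277,-0.0264,0],"angular": [0,0,0]},
  {"travel": [-0.0277,-0.0264,0],"angular": [0,0,0]},
  {"travel": [-0.0277,-0.0264,0],"angular": [0,0,0]},
  {"travel": [-0.0277,-0.0264,0],"angular": [0,0,0]},
  {"travel": [-0.0277,-0.0264,0],"angular": [0,0,0]},
  {"travel": [-0.0277,-0.0264,0],"angular": [0,0,0]},
  {"travel": [-0.0277,-0.0264,0],"angular": [0,0,0]},
  {"travel": [-0.0277,-0.0264,0],"angular": [0,0,0]},
  {"travel": [-0.0277,-0.0264,0],"angular": [0,0,0]},
  {"travel": [-0.0277,-0.0264,0],"angular": [0,0,0]},
  {"travel": [-0.0277,-0.0264,0],"angular": [0,0,0]},
  {"travel": [-0.02,-0.02,0],"angular": [0,0,0]},
  {"travel": [0,0,0],"angular": [0,0,0]},
])

```text
time: 2.65
ee_pos: [0.5837, -0.1217, 0.2326]
tcp_rot: [0.008, 0.176, 0.984, 0.004]
force: [-0.1, 0.4, 0.1]
finger_gap: -0.0003
```

```bash
python3 - <<'E'
from h import *
import json
s=ctrl.observe();P=ctrl.camera_params("wrist")
json.dump({k:np.array(v).tolist() for k,v in P.items()},open("w1.json","w"))
i=ctrl.camera("wrist")[:,:,::-1].copy();cv2.imwrite("pics/w1raw.png",i)
print(s["ee_pos"],s["tcp_rot"],s["force"],s["time"])
for n in("cover","pad0"):print(n,[(np.round(d["centre"],3).tolist(),round(d["conf"],2)) for d in ctrl.find_in("wrist",n)])
for v,c in(((.5837,-.1086,np.radians(77.5)),(0,255,0)),((.5846,-.104,np.radians(76.2)),(255,0,0))):
    p=proj(P,pads(*v));print(p.round())
    for u in p: cv2.circle(i,tuple(int(t) for t in u),3,c,-1)
cv2.imwrite("pics/w1.png",i)
E
```

```text
[ 0.58366155 -0.12174309  0.23259933] [0.00794625 0.17617615 0.98431801 0.0041091 ] [-0.10836748  0.40645447  0.07624716] 2.65
cover [([0.574, 0.136, 0.013], 0.67), ([0.577, -0.107, 0.073], 0.59), ([0.537, -0.086, 0.005], 0.53)]
pad0 [([0.58, -0.108, 0.07], 0.65), ([0.574, 0.14, 0.014], 0.57)]
[[396. 168.]
 [281. 121.]
 [300. 238.]]
[[402. 169.]
 [288. 119.]
 [303. 237.]]
```

View pics/w1.png

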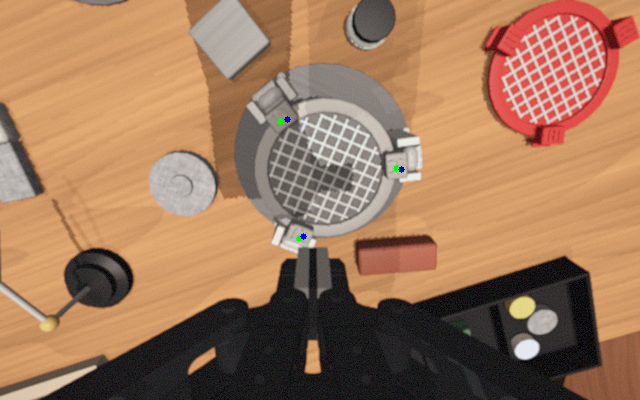

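The fit dots fall within a few pixels of the pads, which are at about (282,113), (398,167) and (300,236). I'll enlarge the view to refine this.

```bash
python3 -c "
import cv2
i=cv2.imread('pics/w1raw.png')[70:260,230:430]
cv2.imwrite('pics/w1c.png',cv2.resize(i,None,fx=3,fy=3,interpolation=cv2.INTER_CUBIC))"
```

```text
(no output)
```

View pics/w1c.png

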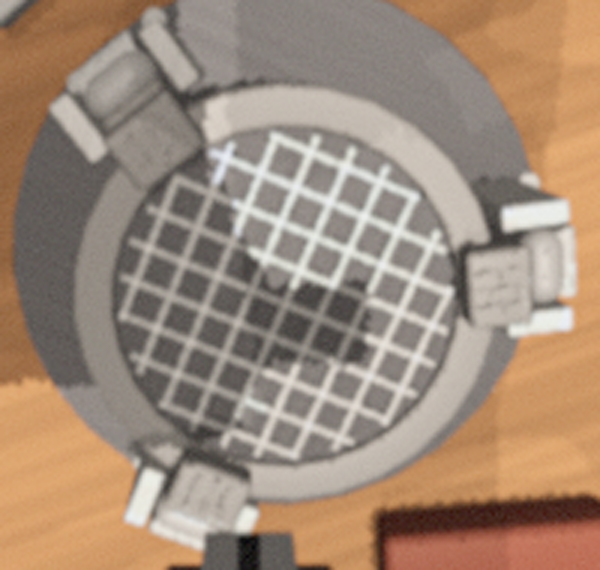

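```bash
cat > fit.py <<'E'
from h import *
import json
from scipy.optimize import least_squares
U={"scene":[[262.5,195],[290.4,222.9],[245.1,230.4]],"side":[[351.3,210.7],[331.8,237.4],[371.1,235.3]],"wrist":[[281.7,116.7],[396.7,165.3],[299.3,234]]}
PS={n:ctrl.camera_params(n) for n in("scene","side")};PS["wrist"]=json.load(open("w1.json"))
def res(v,names):
    r=[]
    for n in names:
        p=proj(PS[n],pads(*v))
        for u in U[n]:
            d=p-u; r.append(d[np.argmin((d**2).sum(1))])
    return np.ravel(r)
for nm in (["wrist"],["scene","wrist"],["scene","side","wrist"]):
    f=least_squares(res,[.584,-.111,1.34],args=(nm,),x_scale=[.01,.01,.1])
    print(nm,f.x[:2].round(4),np.degrees(f.x[2]).round(1),f.fun.round(1));print(pads(*f.x).round(4))
E
python3 fit.py
```

```text
['wrist'] [ 0.5806 -0.1073] 76.9 [-0.1 -0.3  0.   0.   0.1  0.4]
[[ 0.5944 -0.0479  0.0875]
 [ 0.5222 -0.125   0.0875]
 [ 0.6252 -0.1489  0.0875]]
['scene', 'wrist'] [ 0.5809 -0.107 ] 76.9 [-0.9 -1.  -1.4 -1.9 -0.5 -1.2  0.5 -0.1  0.5  0.3  0.4  0.6]
[[ 0.5948 -0.0476  0.0875]
 [ 0.5226 -0.1247  0.0875]
 [ 0.6254 -0.1487  0.0875]]
['scene', 'side', 'wrist'] [ 0.5811 -0.1075] 77.0 [-1.2 -0.9 -1.6 -1.9 -0.7 -1.1 -1.3 -1.4 -0.3 -5.3 -2.1 -2.1 -0.2  0.5
 -0.1  0.6  0.1  1. ]
[[ 0.5948 -0.0481  0.0875]
 [ 0.5228 -0.1254  0.0875]
 [ 0.6257 -0.1491  0.0875]]
```

```bash
cat > d.py <<'E'
from h import *
import sys
from scipy.spatial.transform import Rotation as Ro
s=ctrl.observe();q=np.array(s["tcp_rot"]);R=Ro.from_quat(q[[1,2,3,0]])
T=pads(.581,-.107,np.radians(76.9),z=float(sys.argv[2]),r=.063)[int(sys.argv[1])]
h=np.arctan2(.344,-.939)  # heading of tool x
G=Ro.from_matrix(np.c_[[np.cos(h),np.sin(h),0],[np.sin(h),-np.cos(h),0],[0,0,-1]])
print("target",T.round(4),"now",np.round(s["ee_pos"],4),"travel",R.inv().apply(T-s["ee_pos"]).round(4),"turn",(R.inv()*G).as_rotvec().round(4))
E
python3 d.py 2 0.11
```

```text
target [ 0.627 -0.15   0.11 ] now [ 0.5808 -0.1166  0.2324] travel [-0.0537 -0.0171  0.1227] turn [0.0129 0.0098 0.001 ]
```

Emit:
servo_tool([
  {"travel": [-0.018,-0.006,0.025],"angular": [0.006,0.005,0]},
  {"travel": [-0.018,-0.006,0.025],"angular": [0.006,0.005,0]},
  {"travel": [-0.018,-0.005,0.025],"angular": [0,0,0]},
  {"travel": [0,0,0.025],"angular": [0,0,0]},
  {"travel": [0,0,0.02],"angular": [0,0,0]},
  {"travel": [0,0,0],"angular": [0,0,0]},
  {"travel": [0,0,0],"angular": [0,0,0]},
])

```text
time: 3.38
ee_pos: [0.6264, -0.1399, 0.1131]
tcp_rot: [0.001, 0.168, 0.986, 0.001]
force: [-0.8, -0.0, 0.3]
finger_gap: 0.0
```

```bash
python3 d.py 2 0.085; python3 - <<'E'
from h import *
P=ctrl.camera_params("wrist");i=ctrl.camera("wrist")[:,:,::-1].copy()
for u in proj(P,pads(.581,-.107,np.radians(76.9))): cv2.circle(i,tuple(int(t) for t in u),3,(0,255,0),-1)
p=[i[:300]]
b=ctrl.camera("scene")[:,:,::-1][165:265,205:325]
c=ctrl.camera("side")[:,:,::-1][180:280,290:410]
cv2.imwrite("pics/n1.png",np.vstack([p[0],np.hstack([cv2.resize(x,(320,267),interpolation=2) for x in(b,c)])]))
E
```

```text
target [ 0.627 -0.15   0.085] now [ 0.6264 -0.1399  0.1131] travel [-0.0039 -0.0094  0.0281] turn [0.0033 0.0023 0.0145]
```

View pics/n1.png

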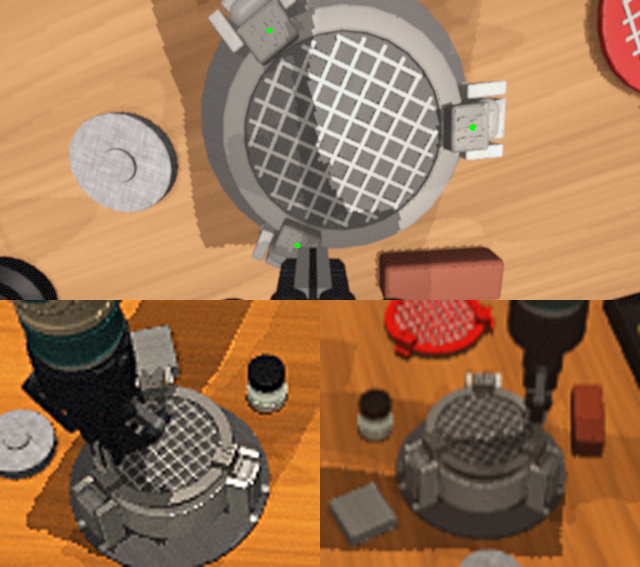

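The near view shows the green estimates centred on the pads at (268,30) and (472,127). The fingertip is about 10 mm to the right of pad 2, which agrees with the numbers. I'll correct that and then press.

Emit:
servo_tool([
  {"travel": [-0.004,-0.0094,0.005],"angular": [0.003,0.002,0.0145]},
  {"travel": [0,0,0.005],"angular": [0,0,0]},
  {"travel": [0,0,0.003],"angular": [0,0,0]},
  {"travel": [0,0,0],"angular": [0,0,0]},
])

```text
time: 3.87
ee_pos: [0.6318, -0.153, 0.1069]
tcp_rot: [0.007, 0.175, 0.984, -0.001]
force: [-0.4, -0.4, 0.2]
finger_gap: 0.0001
```

```bash
python3 d.py 2 0.075
```

```text
target [ 0.627 -0.15   0.075] now [ 0.6318 -0.153   0.1069] travel [0.006  0.0011 0.0319] turn [-0.0002  0.0139 -0.0015]
```

Emit:
servo_tool([
  {"travel": [0.005,0.001,0.005],"angular": [0,0.012,0]},
  {"travel": [0,0,0.004],"angular": [0,0,0]},
  {"travel": [0,0,0.002],"angular": [0,0,0]},
])

```text
time: 4.12
ee_pos: [0.628, -0.1509, 0.0963]
tcp_rot: [0.002, 0.176, 0.984, -0.0]
force: [0.3, 0.6, -0.8]
finger_gap: 0.0
```

```bash
python3 d.py 2 0.075; python3 -c "
from h import *
for k in range(4): ctrl.camera('side'); s=ctrl.observe(); print(s['ee_pos'],s['joint_vel'].round(3) if hasattr(s['joint_vel'],'round') else s['joint_vel'])"
```

```text
target [ 0.627 -0.15   0.075] now [ 0.628  -0.1509  0.0963] travel [0.0013 0.0004 0.0213] turn [ 0.      0.0032 -0.0024]
[ 0.62756831 -0.15068323  0.0957672 ] [ 0.001 -0.003 -0.     0.012  0.001  0.   ]
[ 0.62759138 -0.15067176  0.09599909] [-0.002 -0.003  0.009  0.004 -0.    -0.001]
[ 0.62783881 -0.15074244  0.09634197] [-0.001 -0.005  0.008  0.     0.001 -0.   ]
[ 0.62811074 -0.15084432  0.09662209] [-0.002 -0.004  0.006 -0.002 -0.001  0.   ]
```

Emit:
servo_tool([
  {"travel": [0.001,0,0.005],"angular": [0,0.002,0]},
  {"travel": [0,0,0.004],"angular": [0,0,0]},
  {"travel": [0,0,0.004],"angular": [0,0,0]},
  {"travel": [0,0,0.004],"angular": [0,0,0]},
])

```text
time: 4.65
ee_pos: [0.629, -0.151, 0.0805]
tcp_rot: [0.003, 0.176, 0.984, -0.001]
force: [0.4, -0.3, 0.4]
finger_gap: -0.0
```

Emit:
servo_tool([
  {"travel": [0.001,0,0.003],"angular": [0,0.003,0]},
  {"travel": [0,0,0.002],"angular": [0,0,0]},
])

```text
time: 4.82
ee_pos: [0.628, -0.1506, 0.0752]
tcp_rot: [0.001, 0.176, 0.984, -0.0]
force: [-4.2, 1.7, 16.6]
finger_gap: 0.0002
```

Emit:
servo_tool([
  {"travel": [0,0,0.002],"angular": [0,0,0]},
])

```text
time: 4.9
ee_pos: [0.6281, -0.1507, 0.0751]
tcp_rot: [0.001, 0.176, 0.984, -0.0]
force: [-6.9, 1.5, 20.2]
finger_gap: 0.0
```

Emit:
servo_tool([
  {"travel": [0,0,0.002],"angular": [0,0,0]},
])

```text
time: 4.98
ee_pos: [0.6281, -0.1506, 0.0753]
tcp_rot: [0.001, 0.176, 0.984, -0.0]
force: [-4.7, 2.0, 12.8]
finger_gap: -0.0001
```

There is a rigid stop at 75 mm with up to 20 N, so pad 2 looks home. I'll lift off and check.

Emit:
servo_tool([
  {"travel": [0,0,-0.015],"angular": [0,0,0]},
  {"travel": [0,0,-0.015],"angular": [0,0,0]},
  {"travel": [0,0,-0.008],"angular": [0,0,0]},
  {"travel": [0,0,0],"angular": [0,0,0]},
])

```text
time: 5.32
ee_pos: [0.6267, -0.1501, 0.1136]
tcp_rot: [-0.0, 0.176, 0.984, 0.0]
force: [0.8, -1.0, -0.0]
finger_gap: -0.0002
```

```bash
python3 d.py 0 0.11; python3 - <<'E'
from h import *
print(ctrl.observe()["force"])
P=ctrl.camera_params("wrist");i=ctrl.camera("wrist")[:,:,::-1].copy()
for u in proj(P,pads(.581,-.107,np.radians(76.9))): cv2.circle(i,tuple(int(t) for t in u),3,(0,255,0),-1)
c=ctrl.camera("side")[:,:,::-1][180:280,290:410];b=ctrl.camera("scene")[:,:,::-1][165:265,205:325]
cv2.imwrite("pics/n2.png",np.vstack([i[:300],np.hstack([cv2.resize(x,(320,267),interpolation=2) for x in(b,c)])]))
E
```

```text
target [ 0.5953 -0.0456  0.11  ] now [ 0.6267 -0.1501  0.1136] travel [0.0656 0.0872 0.0036] turn [-0.0002 -0.0009 -0.0018]
[ 0.76123035 -1.01145593 -0.03311243]
```

View pics/n2.png

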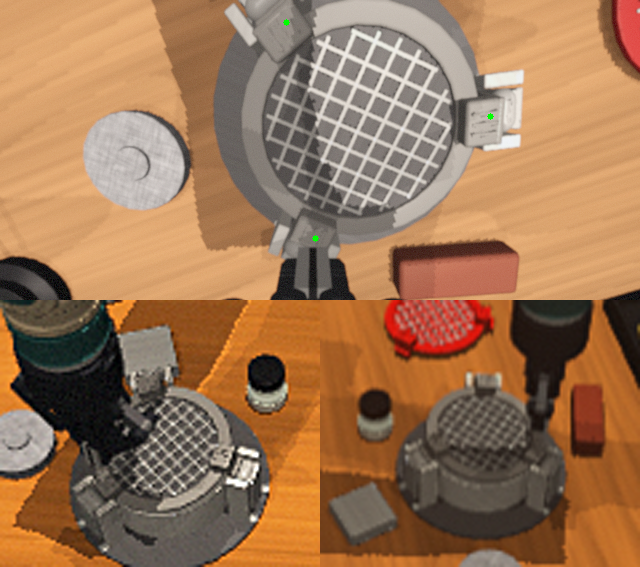

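Pad 2 stayed down. The other pads sit about 1 mm inward of the dots, at (485,120) and (281,30). Next is pad 0.

Emit:
servo_tool([
  {"travel": [0.016,0.022,0],"angular": [0,0,0]},
  {"travel": [0.016,0.022,0],"angular": [0,0,0]},
  {"travel": [0.016,0.022,0],"angular": [0,0,0]},
  {"travel": [0.016,0.02,0.002],"angular": [0,0,0]},
  {"travel": [0,0,0],"angular": [0,0,0]},
  {"travel": [0,0,0],"angular": [0,0,0]},
])

```text
time: 5.97
ee_pos: [0.59, -0.0437, 0.1018]
tcp_rot: [-0.007, 0.177, 0.984, 0.0]
force: [0.7, -0.4, 0.2]
finger_gap: 0.0002
```

```bash
python3 d.py 0 0.095
```

```text
target [ 0.5953 -0.0456  0.095 ] now [ 0.59   -0.0437  0.1018] travel [-0.0057  0.0001  0.0067] turn [-0.002  -0.0143 -0.0053]
```

Emit:
servo_tool([
  {"travel": [-0.005,0,0.001],"angular": [0,-0.013,-0.005]},
  {"travel": [0,0,0],"angular": [0,0,0]},
])

```text
time: 6.13
ee_pos: [0.5941, -0.0456, 0.099]
tcp_rot: [-0.002, 0.174, 0.985, -0.001]
force: [-0.7, -0.7, 0.5]
finger_gap: 0.0
```

```bash
python3 d.py 0 0.095
```

```text
target [ 0.5953 -0.0456  0.095 ] now [ 0.5941 -0.0456  0.099 ] travel [-0.0012  0.0004  0.004 ] turn [-0.0028 -0.0027  0.0008]
```

Emit:
servo_tool([
  {"travel": [0,-0.001,0.005],"angular": [0,0,0]},
  {"travel": [0,0,0.004],"angular": [0,0,0]},
  {"travel": [0,0,0.004],"angular": [0,0,0]},
  {"travel": [0,0,0.003],"angular": [0,0,0]},
])

```text
time: 6.47
ee_pos: [0.5954, -0.0488, 0.0826]
tcp_rot: [-0.001, 0.176, 0.984, -0.0]
force: [-1.4, 2.3, 4.5]
finger_gap: 0.0002
```

Emit:
servo_tool([
  {"travel": [0,0,0.004],"angular": [0,0,0]},
  {"travel": [0,0,0.003],"angular": [0,0,0]},
])

```text
time: 6.63
ee_pos: [0.5959, -0.0494, 0.0756]
tcp_rot: [-0.001, 0.177, 0.984, 0.0]
force: [-4.8, 1.8, 19.4]
finger_gap: 0.0
```

Emit:
servo_tool([
  {"travel": [0,0,0.002],"angular": [0,0,0]},
])

```text
time: 6.72
ee_pos: [0.5959, -0.0493, 0.0753]
tcp_rot: [-0.001, 0.177, 0.984, 0.001]
force: [-7.2, 3.5, 25.2]
finger_gap: 0.0
```

Pad 0 is also on its rigid stop at 75 mm with 25 N. I'll lift and go to pad 1.

Emit:
servo_tool([
  {"travel": [0,0,0.001],"angular": [0,0,0]},
  {"travel": [0,0,-0.015],"angular": [0,0,0]},
  {"travel": [0,0,-0.015],"angular": [0,0,0]},
  {"travel": [0,0,-0.008],"angular": [0,0,0]},
  {"travel": [0,0,0],"angular": [0,0,0]},
])

```text
time: 7.13
ee_pos: [0.5953, -0.0507, 0.1136]
tcp_rot: [-0.002, 0.178, 0.984, 0.001]
force: [-0.1, 0.0, -0.6]
finger_gap: 0.0003
```

```bash
python3 d.py 1 0.11; python3 - <<'E'
from h import *
P=ctrl.camera_params("wrist");i=ctrl.camera("wrist")[:,:,::-1].copy()
for u in proj(P,pads(.581,-.107,np.radians(76.9))): cv2.circle(i,tuple(int(t) for t in u),3,(0,255,0),-1)
c=ctrl.camera("side")[:,:,::-1][180:280,290:410];b=ctrl.camera("scene")[:,:,::-1][165:265,205:325]
cv2.imwrite("pics/n3.png",np.vstack([i[:300],np.hstack([cv2.resize(x,(320,267),interpolation=2) for x in(b,c)])]))
E
```

```text
target [ 0.5207 -0.1253  0.11  ] now [ 0.5953 -0.0507  0.1136] travel [ 0.0438 -0.096   0.0037] turn [ 0.0004 -0.0038 -0.0062]
```

View pics/n3.png

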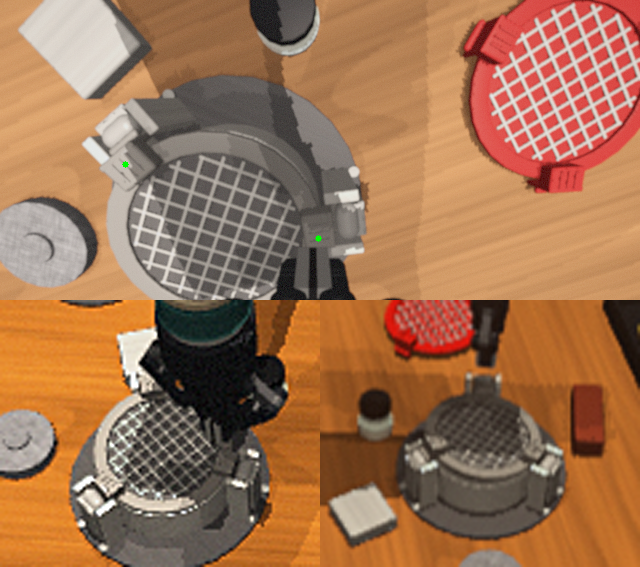

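The picture shows pads 0 and 2 down, while pad 1 is still up at (125,165) on its dot.

Emit:
servo_tool([
  {"travel": [0.011,-0.024,0],"angular": [0,0,0]},
  {"travel": [0.011,-0.024,0],"angular": [0,0,0]},
  {"travel": [0.011,-0.024,0],"angular": [0,0,0]},
  {"travel": [0.01,-0.022,0.002],"angular": [0,0,0]},
  {"travel": [0,0,0],"angular": [0,0,0]},
  {"travel": [0,0,0],"angular": [0,0,0]},
])

```text
time: 7.78
ee_pos: [0.5151, -0.1241, 0.1029]
tcp_rot: [-0.008, 0.176, 0.984, 0.001]
force: [0.7, 0.6, -0.0]
finger_gap: 0.0001
```

```bash
python3 d.py 1 0.095
```

```text
target [ 0.5207 -0.1253  0.095 ] now [ 0.5151 -0.1241  0.1029] travel [-0.0058  0.0009  0.0078] turn [-0.0001 -0.0159 -0.0036]
```

Emit:
servo_tool([
  {"travel": [-0.006,0.001,0.001],"angular": [0,-0.013,-0.003]},
  {"travel": [0,0,0],"angular": [0,0,0]},
])

```text
time: 7.95
ee_pos: [0.521, -0.1249, 0.1004]
tcp_rot: [-0.002, 0.175, 0.985, 0.001]
force: [-0.0, -1.0, -0.3]
finger_gap: -0.0003
```

```bash
python3 d.py 1 0.095
```

```text
target [ 0.5207 -0.1253  0.095 ] now [ 0.521  -0.1249  0.1004] travel [ 0.0001 -0.0005  0.0054] turn [ 0.0004 -0.0037 -0.0008]
```

Emit:
servo_tool([
  {"travel": [0,0,0.005],"angular": [0,0,0]},
  {"travel": [0,0,0.004],"angular": [0,0,0]},
  {"travel": [0,0,0.004],"angular": [0,0,0]},
  {"travel": [0,0,0.004],"angular": [0,0,0]},
])

```text
time: 8.28
ee_pos: [0.5234, -0.1239, 0.0831]
tcp_rot: [-0.001, 0.173, 0.985, -0.0]
force: [-6.9, -1.9, 10.5]
finger_gap: -0.0002
```

Emit:
servo_tool([
  {"travel": [0,0,0.004],"angular": [0,0,0]},
  {"travel": [0,0,0.003],"angular": [0,0,0]},
])

```text
time: 8.45
ee_pos: [0.5231, -0.1237, 0.0757]
tcp_rot: [-0.002, 0.173, 0.985, -0.001]
force: [0.4, 0.5, 0.3]
finger_gap: -0.0002
```

Emit:
servo_tool([
  {"travel": [0,0,0.002],"angular": [0,0,0]},
  {"travel": [0,0,0.002],"angular": [0,0,0]},
])

```text
time: 8.62
ee_pos: [0.5231, -0.1237, 0.0747]
tcp_rot: [-0.003, 0.172, 0.985, -0.002]
force: [-8.6, 1.4, 24.0]
finger_gap: 0.0003
```

Pad 1 also reached its stop at 75 mm. I'll retract high and clear, then check from all cameras.

Emit:
servo_tool([
  {"travel": [0,0,-0.015],"angular": [0,0,0]},
  {"travel": [0,0,-0.025],"angular": [0,0,0]},
  {"travel": [0.02,0,-0.035],"angular": [0,0,0]},
  {"travel": [0.02,0,-0.035],"angular": [0,0,0]},
  {"travel": [0.02,0,-0.035],"angular": [0,0,0]},
  {"travel": [0.02,0,-0.02],"angular": [0,0,0]},
  {"travel": [0,0,0],"angular": [0,0,0]},
  {"travel": [0,0,0],"angular": [0,0,0]},
  {"travel": [0,0,0],"angular": [0,0,0]},
])

```text
time: 9.37
ee_pos: [0.4486, -0.0936, 0.2454]
tcp_rot: [-0.002, 0.171, 0.985, -0.001]
force: [-0.2, -0.4, -0.3]
finger_gap: -0.0003
```

```bash
python3 - <<'E'
from h import *
s=ctrl.observe();print(s["ee_pos"],s["force"],s["time"])
P=ctrl.camera_params("wrist");w=ctrl.camera("wrist")[:,:,::-1].copy()
v=(.581,-.107,np.radians(76.9))
print(ctrl.find_in("wrist","cover"))
for z,c in((.0875,(0,0,255)),(.075,(0,255,0))):
    for u in proj(P,pads(*v,z=z)): cv2.circle(w,tuple(int(t) for t in u),2,c,-1)
o=[]
for n,(y,x) in(("scene",(165,205)),("side",(180,290))):
    i=ctrl.camera(n)[:,:,::-1]
    print(n,[(np.round(d["centre"],3).tolist(),round(d["conf"],2)) for d in ctrl.find_in(n,"cover")])
    o.append(cv2.resize(i[y:y+100,x:x+120],(320,267),interpolation=2))
cv2.imwrite("pics/n4.png",np.vstack([w[:330],np.hstack(o)]))
E
```

```text
[ 0.4485881  -0.09356488  0.24542695] [-0.18472361 -0.39204168 -0.33925791] 9.3667
[{'centre': [0.5721, 0.1356, 0.0183], 'conf': 0.91}, {'centre': [0.5686, -0.0758, 0.0656], 'conf': 0.81}, {'centre': [0.4399, -0.1505, 0.0228], 'conf': 0.27}]
scene [([0.585, -0.109, 0.057], 0.97), ([0.578, 0.137, 0.015], 0.6), ([0.634, -0.405, 0.029], 0.32)]
side [([0.577, 0.13, 0.01], 0.84), ([0.575, -0.107, 0.056], 0.7)]
```

View pics/n4.png

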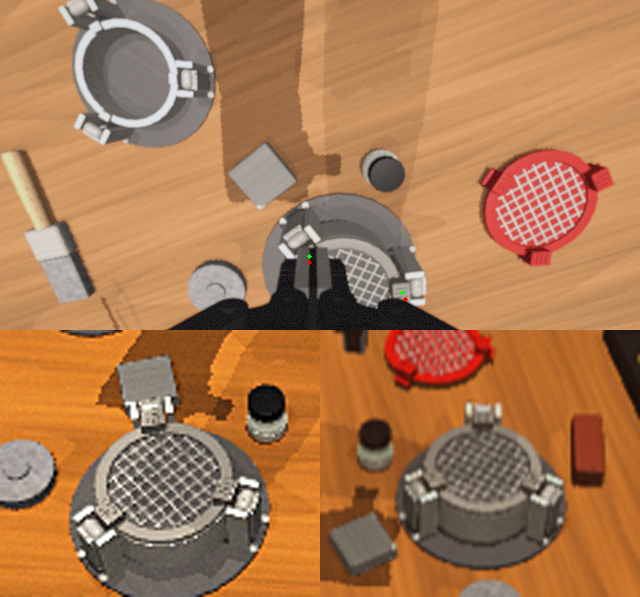

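All three pads now sit low and level in both views. The network puts the cover at about 0.056 m, down from 0.072 m, and the bystanders haven't moved. I'm handing in.

```bash
python3 -c "
from rig import ctrl
print(ctrl.sign_off())"
```

```text
the job is handed in; nothing more can be done
None
```

All three pads of the grey cover were pressed home with the shut fingertips, in the order pad 2, pad 0, pad 1. I then retracted the arm clear and handed the job in at about 9.5 s; the hand-in reports no verdict.

**Pressing:** each pad met a rigid stop at about 75 mm, with 20 to 25 N on the tool. I aimed every press at the pads and never at the mesh.

**Last checks:**
- **Cover height:** the network's cover height fell from about 72 mm to about 56–57 mm in the scene and side views, close to the expected 12.5 mm drop. Both views show the cover level and still centred on the pot.
- **Surroundings:** the bystanders in view looked unmoved, and the tool force was near zero.

**Disagreements:**
- **Side camera:** it put the pot about 1 cm off in y compared with the scene and wrist views. I used the wrist fit, and the near views confirmed it.
- **Final wrist view:** the network's cover position there was about 3 cm off because the fingers partly hid the cover, so I disregarded it.

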